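# Load the bench mixer and hold its run key half-way down

### The job

Stand the large and the small reagent bottle, which are on the open worktop in front of the robot, each upright and fully home in the round nest of its own size on the bench mixer, and let go of them. Only then press the round spring-loaded cap of the hold-to-run key half-way down (about 8 mm of its 16 mm travel; the mixer stops if the cap comes up or is pushed to the bottom) with the gripper's fingers, and finish while still holding it there: do not let go. Leave the tall bottle, tape roll, timer and marker where they are.

Things in the scene. Friction and masses are not known exactly. Their poses are not given: they have to be found in the camera images.
- mixer: Bench mixer, fixed to the worktop: white housing with a bare metal platform on top, 92 (x) x 196 (y) mm, platform top 60 mm above its origin. Origin at the centre of its underside; z up, y along its long side. It starts turned by up to 0.3 rad. Two round nests 14 mm deep, 100 mm apart, are sunk in the platform with a 2 mm chamfer.
- nest_big (a point): Centre of the floor of the large nest (hole 48 mm across, 14 mm deep) at the mixer's +y end (left, seen from the robot); floor 46 mm above the worktop; axes as the mixer.
- nest_small (a point): Centre of the floor of the small nest (hole 30 mm across, 14 mm deep) at the mixer's -y end (right); floor 46 mm above the worktop; axes as the mixer.
- bottle_big: The large reagent bottle, loose: round brown bottle with white cap, body 44 mm across, 90 mm tall; origin at the centre of its underside, z up; about 0.11 kg.
- big_center (a point): Centre of the large bottle, on its axis 45 mm above its underside; z along its axis, up. The straight body is gripped here.
- bottle_small: The small bottle, loose: round white bottle with white cap, body 26 mm across, 68 mm tall; origin at the centre of its underside, z up; about 0.03 kg.
- small_center (a point): Centre of the small bottle, on its axis 34 mm above its underside; z along its axis, up. The straight body is gripped here.
- hold_key: Hold-to-run key, fixed to the worktop: grey box 66 x 66 mm, 34 mm high, with a round dark mushroom cap 44 mm across on a steel stem. Origin at the centre of its underside, z up. The bottles and this key share three places side by side on the worktop near its front edge; which is where varies. A tall analyser stands left of the leftmost place (its front about 0.47 m ahead of the robot, its right side about 0.14 m left of the robot's centre line): keep the arm clear of it.
- key_top (a point): Centre of the flat top of the cap; it moves with the cap: 66 mm above the worktop when released, 58 mm half-way, 50 mm at the bottom.
- key_cap (a joint): Travel of the cap straight down, m: 0 released, 0.016 at the bottom stop. A spring pushes it back up: about 2.5 N to start it, about 6 N half-way, 10 N at the bottom.
- tall_bottle: Bystander: white bottle 55 mm across, 125 mm tall, on the left in front of the analyser; too big for either nest. Origin at its underside.
- tape: Bystander: roll of tape lying flat, 66 mm across, 18 mm high, left of the work. Origin at its underside.
- timer: Bystander: bench timer 21 x 62 x 54 mm, far left. Origin at its underside.
- marker: Bystander: marker pen lying, 13 x 136 x 15 mm, right of the work. Origin at its underside.
Not all that is in view belongs to the job. What is shaped like the bottle_big but green is not meant.

How it is judged:
By the outcome, as a careful person would: the job done as asked, in the order asked, and still so for the second after the job is handed in, while the arm keeps its last pose, push and grip.
It also fails if it takes over 70 s, if anything falls off the work surface, if the arm or the gripper's body presses on something with over 40 N, if the wrist force passes 120 N, or if a joint passes its speed limit or range.

### The arm

A 6-joint arm with a two-finger parallel gripper is mounted at the origin on a cart in front of the work surface, level with it; the furniture and walls round the work are solid. World frame = base frame: x ahead of the robot, y to its left, z up, the work surface at z = 0. Lengths are in m, angles in rad, forces in N, time in s.
With the tool pointing down it reaches from about 0.35 to 0.975 m from the base axis. Payload 4.9 kg.
Tool frame: the origin (TCP) lies where the fingers leave the gripper's body, on its centre line; the fingertips stand 73 mm ahead of it and the grasp point (between the pads) lies 54 mm ahead of it; z points along the fingers, y is the direction in which the jaws open and shut (so a half turn about z gives the same grasp; the last joint's range is limited). The gripper opens to 85 mm and grips with 20 to 120 N. Pads are 22 mm wide; open, the fingers measure 114 mm over their backs; the gripper's body (76 mm by 85 mm) begins 54 mm behind the grasp point. The pads swing forward as they close: fully open they stand 13 mm farther back than shut.
Start: joints at [-1.24, 0.053, 1.613, -0, 1.476, -0.119], TCP at [0.272, -0.563, 0.304] pointing down, gripper open.
Joint ranges: [-3.01, 3.01], [-1.01, 2.22], [0.06, 2.58], [-1.02, 4.17], [0.09, 2.62], [-3.14, 3.14]. Speed limits (rad/s): [2.57, 2.57, 3.14, 3.14, 3.14, 3.14].

### API

Orientations are given as a rotation vector (axis times angle).
In Python, from station import monitor, vision, workorder gives the robot as it stands.
- The arm moves only by the tool arm_command, never from a script. Its argument "rows" is text: rows parted by semicolons, each of 6 numbers parted by spaces: the shift along the world's x, y, z in mm, then the turn, a rotation vector about the world's x, y, z in degrees. In form: tx ty tz wx wy wz; .... A call has 1 to 12 rows; each row is the pose to reach, as a shift and turn from the pose measured when the call began; what a row does not reach only later rows make up. A row lasts 1/8 s, in which the tool goes at most 62.5 mm and 10.7 degrees, less where a joint would pass 70% of its speed; a pose out of reach is approached as far as the arm can. A call with a gripper value outside its range is refused whole. "jaw" is the opening, from 0 (shut) to 1 (fully open), set as the call begins (left out, the last holds). The fingers move at their own pace and stop on an object; "squeeze" is the grip in N (left out, the last holds). Time passes only in rows, so rows that repeat a pose let the fingers close. It gives the time, the measured TCP pose, the force and the opening at its end, in the units of the state.
- monitor.get_obs(): the state, without advancing time (a new reading comes with each control period).
- vision.get_image(name): name is "scene" or "top"; returns a dict with "frame" (384x512x3 uint8, red, green, blue), "vfov" (degrees; the focal length in pixels is half the picture's height over the tangent of half this angle, whatever the lens; pixels are square), "cx", "cy" (the principal point, pixels), "R" (3x3) and "t" (3): a world point X has camera coordinates R X + t. Camera axes: x right, y down, z forward; pixel columns grow to the right and rows downward; lengths in m; the calibration is good to about 2 mm. A picture is of the moment at which its call begins. There is no depth.
- workorder.finish_job(): hands the job in, once; it reports no verdict.
The state is a dict: "t": time; "q": joint angles; "dq": joint speeds; "effort": joint torques, N m; "tool_pos": TCP position; "tool_rot": TCP orientation; "contact_force": force on the tool from outside, world axes, zero at the start; "wrist_torque": the same for the moment, N m; "opening": finger opening in m.
Only numpy, scipy, OpenCV 4.12 (cv2) and the standard library are available. Lean on these libraries where they do the work, as an engineer would, in place of code of your own. Each camera call takes 0.05 s, during which the arm holds its last target. There are 200 camera calls.

## Working session

There is one attempt and no reset: what is moved stays moved. The work goes in short steps, Python scripts to look and compute and a tool call to move; the robot and the scene stay as the last step left them, time stands still between calls to the robot, and variables do not carry over. Pictures are saved under pics/ and viewed, about 8 in all and at most 12, crops included, and the job is handed in when it is done.

Besides the shell and the picture viewer there is one more tool, called after "Request:" in YAML: its name, and indented under it one key for each argument. arm_command: Moves the arm, as the interface text tells. Its arguments: {"type":"object","properties":{"rows":{"type":"string"},"jaw":{"type":"number"},"squeeze":{"type":"number"}},"required":["rows"]}

```bash
mkdir -p pics
python3 - <<'E'
from station import monitor, vision
import cv2,numpy as np,json
o=monitor.get_obs();print({k:np.round(v,3).tolist() for k,v in o.items()})
for n in("scene","top"):
    d=vision.get_image(n);cv2.imwrite(f"pics/{n}0.png",d["frame"][:,:,::-1])
    np.savez(f"{n}.npz",**d);print(n,d["vfov"],d["cx"],d["cy"],np.round(d["R"],3).tolist(),np.round(d["t"],3))
    print([k for k in d])
E
```

```text
{'t': 0.0, 'q': [-1.24, 0.053, 1.614, -0.0, 1.476, -0.119], 'dq': [-0.0, 0.0, -0.002, 0.001, 0.0, 0.002], 'effort': [-0.0, -39.368, -37.018, -0.0, 0.007, 0.0], 'tool_pos': [0.272, -0.562, 0.303], 'tool_rot': [-3.06, -0.7, 0.0], 'contact_force': [-0.122, -0.187, 0.337], 'wrist_torque': [0.013, 0.025, -0.023], 'opening': 0.085}
scene 46.855994327000104 255.43996498065388 195.9803293358757 [[0.825, -0.565, 0.009], [-0.246, -0.375, -0.894], [0.509, 0.735, -0.448]] [-0.451  0.174  1.202]
['frame', 'vfov', 'cx', 'cy', 'R', 't']
top 50.83543352581333 258.23714330209737 194.8599500055489 [[-0.027, -1.0, -0.015], [-0.995, 0.028, -0.091], [0.092, 0.012, -0.996]] [-0.008  0.54   1.396]
['frame', 'vfov', 'cx', 'cy', 'R', 't']
```

View pics/scene0.png

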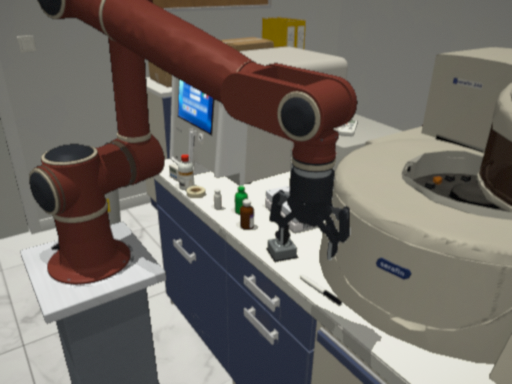

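View pics/top0.png

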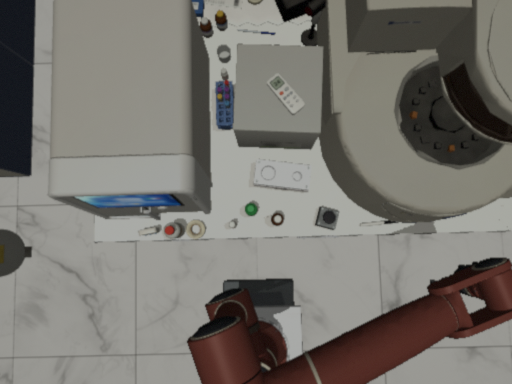

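The scene view shows a brown bottle (246,215), a green decoy (241,200), a small white bottle (217,200), the key (282,245) and the tape (196,190). The top view shows the mixer at (282,175), with its big nest at (268,173) and small nest at (297,176). It also shows the small white bottle (232,224), green bottle (251,210), brown bottle (277,218), key (328,216), and the tall red-capped bottle (172,230).

Next, one close crop of the top view.

```bash
cat > h.py <<'E'
import numpy as np,cv2
def load(n): return dict(np.load(n+".npz"))
def ray(d,u,v,z):
    f=d["frame"].shape[0]/2/np.tan(np.radians(d["vfov"])/2)
    r=d["R"].T@np.array([(u-d["cx"])/f,(v-d["cy"])/f,1]);c=-d["R"].T@d["t"]
    return c+r*(z-c[2])/r[2]
def proj(d,X):
    f=d["frame"].shape[0]/2/np.tan(np.radians(d["vfov"])/2)
    p=d["R"]@np.array(X)+d["t"];return np.array([d["cx"]+f*p[0]/p[2],d["cy"]+f*p[1]/p[2]])
E
python3 - <<'E'
from h import *
d=load("top");s=load("scene")
c=d["frame"][150:240,215:345,::-1];cv2.imwrite("pics/c1.png",cv2.resize(c,None,fx=6,fy=6,interpolation=cv2.INTER_CUBIC))
c=s["frame"][165:275,160:320,::-1];cv2.imwrite("pics/c2.png",cv2.resize(c,None,fx=5,fy=5,interpolation=cv2.INTER_CUBIC))
for n,u,v,z in(("brown",277,218,.09),("small",232,224,.068),("key",328,216,.066),("nb",268,173,.06),("ns",297,176,.06),("green",251,210,.09)):print(n,ray(d,u,v,z).round(3))
E
```

```text
brown [ 0.454 -0.085  0.09 ]
small [0.438 0.068 0.068]
key [ 0.457 -0.258  0.066]
nb [ 0.611 -0.06   0.06 ]
ns [ 0.597 -0.159  0.06 ]
green [0.483 0.001 0.09 ]
```

View pics/c1.png

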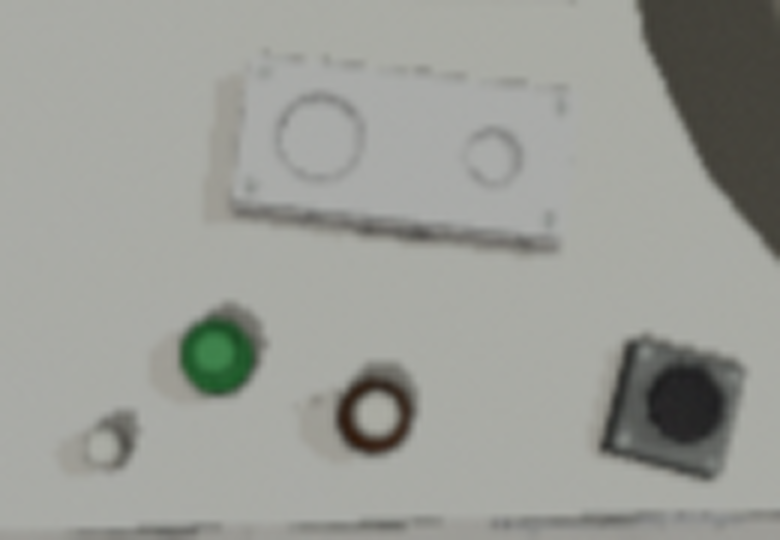

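View pics/c2.png

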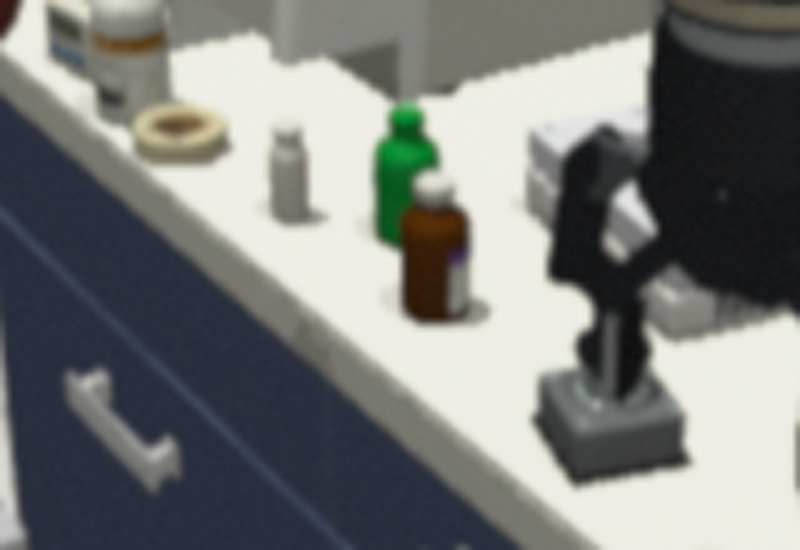

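The crop confirms the choice: the brown bottle with a white cap at crop (377,411) is bottle_big, the green one at (218,355) is the decoy, and the small white one is at (103,446). The nest rims are at (320,137) and (492,157), and the key cap is at (686,404).

Run:
```python
from h import *
d=load("top");s=load("scene")
P={}
for n,x,y,z in(("browncap",377,411,.09),("brownbody",375,415,.062),("smallcap",103,446,.068),("keycap",686,404,.066),("nb",320,137,.06),("ns",492.5,157,.06),("greencap",213,350,.09)):
    u=(x+.5)/6-.5+215;v=(y+.5)/6-.5+150
    P[n]=ray(d,u,v,z);print(n,P[n].round(4),"scene crop px",((proj(s,P[n])-[160,165]+.5)*5-.5).round(0), "base", ((proj(s,[P[n][0],P[n][1],0])-[160,165]+.5)*5-.5).round(0))
v=P["nb"]-P["ns"];print(np.linalg.norm(v),np.degrees(np.arctan2(-v[0],v[1])))
# blob centroids
f=d["frame"].astype(int);
g=f[150:240,215:345].astype(np.uint8)
h=cv2.cvtColor(g,cv2.COLOR_RGB2HSV)
gray=cv2.cvtColor(g,cv2.COLOR_RGB2GRAY)
def cen(m,box):
    x0,y0,x1,y1=box;mm=np.zeros_like(m);mm[y0:y1,x0:x1]=m[y0:y1,x0:x1];ys,xs=np.nonzero(mm);return xs.mean()+215,ys.mean()+150,len(xs)
u,v_,n=cen(gray<60,(104,56,124,78));print("key blob",u,v_,n,ray(d,u,v_,.064))
u,v_,n=cen(gray>175,(12,68,25,82));print("small bright",u,v_,n,ray(d,u,v_,.068))
print(gray[68:80,11:25])
```

```text
browncap [ 0.4536 -0.0861  0.09  ] scene crop px [434. 181.] base [434. 310.]
brownbody [ 0.4522 -0.0858  0.062 ] scene crop px [432. 222.] base [432. 311.]
smallcap [0.4388 0.0685 0.068 ] scene crop px [285. 126.] base [288. 218.]
keycap [ 0.4535 -0.2613  0.066 ] scene crop px [610. 342.] base [606. 443.]
nb [ 0.6125 -0.0593  0.06  ] scene crop px [615. 145.] base [612. 226.]
ns [ 0.5981 -0.1578  0.06  ] scene crop px [694. 210.] base [689. 294.]
greencap [0.49   0.0042 0.09  ] scene crop px [404. 112.] base [405. 236.]
0.09952250422885107 -8.350051593331992
key blob 328.37593984962405 216.56390977443607 133 [ 0.4548108  -0.25986962  0.064     ]
small bright nan nan 0 [nan nan nan]
[[170 170 170 170 170 169 167 160 143 141 142 151 168 170]
 [170 170 170 170 168 160 142 133 116 116 117 137 167 169]
 [170 170 169 168 161 137 112 109 105 110 114 134 165 170]
 [169 169 166 158 148 131 126 115  95  98 110 124 152 168]
 [167 161 155 145 154 156 156 145 110  88 101 128 157 169]
 [160 157 151 144 164 168 167 159 130  87  92 133 167 170]
 [157 157 153 150 167 169 169 164 142  93  89 134 167 170]
 [157 156 150 146 166 169 168 162 138 102 108 154 168 170]
 [157 156 150 139 154 162 160 150 121 106 133 165 169 170]
 [157 156 154 147 144 143 137 129 111 122 156 169 170 170]
 [158 157 157 156 154 155 148 143 148 156 168 170 169 170]
 [165 165 165 164 166 168 166 163 167 168 170 170 170 170]]<stdin>:14: RuntimeWarning: Mean of empty slice.
  ret = ret.dtype.type(ret / rcount)
```

Request:
arm_command:
  rows: "88 312 0 0 0 44;88 312 0 0 0 44;88 312 0 0 0 44;88 312 0 0 0 44;88 312 0 0 0 44;181 476 0 0 0 44;181 476 0 0 0 44;181 476 0 0 0 44;181 476 0 0 0 44;181 476 0 0 0 44;181 476 0 0 0 44;181 476 0 0 0 44"
  jaw: 1
  squeeze: 30

```text
t: 1.6
tool_pos: [0.4522, -0.0877, 0.3027]
tool_rot: [-2.578, -1.793, 0.002]
contact_force: [-0.3, -0.0, 0.2]
opening: 0.0853
```

Request:
arm_command:
  rows: "1 2 -50 0 0 0;1 2 -90 0 0 0;1 2 -120 0 0 0;1 2 -145 0 0 0;1 2 -165 0 0 0;1 2 -182 0 0 0;1 2 -194 0 0 0;1 2 -202 0 0 0;1 2 -205 0 0 0;1 2 -205 0 0 0"

```text
t: 2.85
tool_pos: [0.4534, -0.0857, 0.0979]
tool_rot: [-2.578, -1.793, 0.001]
contact_force: [0.0, -1.0, -0.5]
opening: 0.0853
```

Run:
```python
from station import vision
from h import *
a=[]
for n,(y,x,h,w) in (("scene",(160,190,110,120)),("top",(165,215,90,120))):
    d=vision.get_image(n); c=d["frame"][y:y+h,x:x+w,::-1]; a.append(cv2.resize(c,(400,int(400*h/w)),interpolation=cv2.INTER_CUBIC))
m=max(i.shape[0] for i in a);cv2.imwrite("pics/g1.png",np.hstack([np.pad(i,((0,m-i.shape[0]),(0,0),(0,0))) for i in a]))
```

```text
(no output)
```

View pics/g1.png

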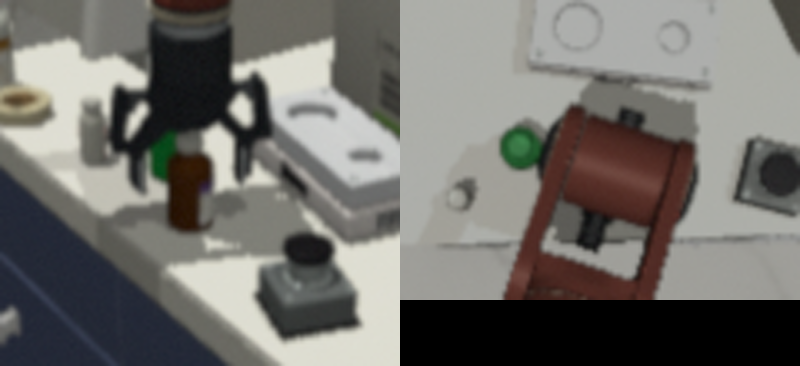

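The left half shows the brown bottle (190,195) standing between the open fingers, with the green bottle clear behind it. In the right half the green bottle (520,148) is clear of the wrist. Closing the gripper.

Request:
arm_command:
  rows: "0 0 0 0 0 0;0 0 0 0 0 0;0 0 0 0 0 0;0 0 0 0 0 0;0 0 0 0 0 0;0 0 0 0 0 0;0 0 0 0 0 0;0 0 0 0 0 0"
  jaw: 0
  squeeze: 40

```text
t: 3.95
tool_pos: [0.4539, -0.0859, 0.0987]
tool_rot: [-2.579, -1.794, 0.0]
contact_force: [-0.9, 1.4, 6.0]
opening: 0.0429
```

Request:
arm_command:
  rows: "0 0 20 0 0 0;0 0 60 0 0 0;0 0 95 0 0 0;0 0 95 0 0 0;0 0 95 0 0 0;0 0 95 0 0 0"

```text
t: 4.7
tool_pos: [0.4528, -0.0855, 0.1914]
tool_rot: [-2.576, -1.792, 0.004]
contact_force: [1.0, -0.3, -1.1]
opening: 0.043
```

Request:
arm_command:
  rows: "40 7 5 0 0 0;80 13 5 0 0 0;120 20 5 0 0 0;150 25 5 0 0 0;160 26 3 0 0 0;160 26 -10 0 0 0;160 26 -20 0 0 0;160 26 -20 0 0 0;160 26 -20 0 0 0"

```text
t: 5.82
tool_pos: [0.6123, -0.0596, 0.1714]
tool_rot: [-2.577, -1.791, 0.004]
contact_force: [0.2, 0.5, -0.4]
opening: 0.0432
```

```bash
cat > snap.py <<'E'
import sys
from station import vision
from h import *
def snap(name,boxes,W=400):
    a=[]
    for n,(y,x,h,w) in boxes:
        d=vision.get_image(n);np.savez(n+"_l.npz",**d);c=d["frame"][y:y+h,x:x+w,::-1];a.append(cv2.resize(c,(W,int(W*h/w)),interpolation=cv2.INTER_CUBIC))
    m=max(i.shape[0] for i in a);cv2.imwrite("pics/"+name,np.hstack([np.pad(i,((0,m-i.shape[0]),(0,0),(0,0))) for i in a]))
E
python3 -c "
from snap import *
snap('n1.png',[('scene',(130,230,110,120))],600)"
```

```text
(no output)
```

View pics/n1.png

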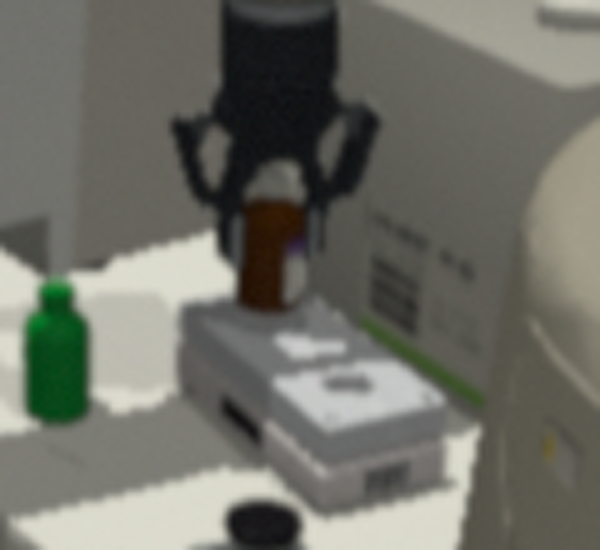

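The brown bottle is held upright with its base at about (268,308), just over the hidden large nest. The small nest is visible at (348,383). Descending with force checks.

Request:
arm_command:
  rows: "0 0 -6 0 0 0;0 0 -12 0 0 0;0 0 -16 0 0 0;0 0 -19 0 0 0;0 0 -21 0 0 0;0 0 -21 0 0 0"

```text
t: 6.62
tool_pos: [0.6126, -0.0596, 0.1507]
tool_rot: [-2.577, -1.792, 0.003]
contact_force: [1.2, 0.2, -1.0]
opening: 0.0432
```

Request:
arm_command:
  rows: "0 0 -2 0 0 0;0 0 -4 0 0 0;0 0 -5 0 0 0;0 0 -6 0 0 0;0 0 -6 0 0 0"

```text
t: 7.25
tool_pos: [0.6127, -0.0596, 0.1449]
tool_rot: [-2.577, -1.792, 0.003]
contact_force: [-0.3, -0.8, -0.5]
opening: 0.0431
```

Request:
arm_command:
  rows: "0 0 -1 0 0 0;0 0 -1.5 0 0 0;0 0 -1.5 0 0 0"

```text
t: 7.62
tool_pos: [0.6128, -0.0596, 0.1448]
tool_rot: [-2.577, -1.792, 0.004]
contact_force: [-4.9, 0.5, 7.1]
opening: 0.0429
```

Request:
arm_command:
  rows: "0 0 0.5 0 0 0;0 0 0.5 0 0 0;0 0 0.5 0 0 0;0 0 0.5 0 0 0;0 0 0.5 0 0 0;0 0 0.5 0 0 0;0 0 0.5 0 0 0"
  jaw: 1

```text
t: 8.5
tool_pos: [0.6128, -0.0596, 0.1453]
tool_rot: [-2.577, -1.792, 0.004]
contact_force: [-0.2, 0.7, 1.2]
opening: 0.0855
```

Request:
arm_command:
  rows: "0 0 20 0 0 0;0 0 60 0 0 0;0 0 110 0 0 0;0 0 130 0 0 0;0 0 130 0 0 0"

```text
t: 9.12
tool_pos: [0.6137, -0.0598, 0.278]
tool_rot: [2.579, 1.793, 0.001]
contact_force: [-0.4, 0.6, -1.1]
opening: 0.0853
```

Request:
arm_command:
  rows: "-50 3 10 0 0 8;-100 6 10 0 0 16;-145 12 10 0 0 24;-175 40 0 0 0 30;-175 80 -20 0 0 30;-175 110 -40 0 0 30;-175 127 -50 0 0 30;-175 127 -50 0 0 30;-175 127 -50 0 0 30;-175 127 -50 0 0 30"
  jaw: 0.75

```text
t: 10.38
tool_pos: [0.4389, 0.0665, 0.2282]
tool_rot: [2.028, 2.399, 0.002]
contact_force: [0.0, 0.9, -0.0]
opening: 0.0641
```

```bash
python3 -c "
from snap import *
snap('s1.png',[('scene',(120,170,120,130)),('top',(140,190,110,120))],400)"
```

```text
(no output)
```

View pics/s1.png

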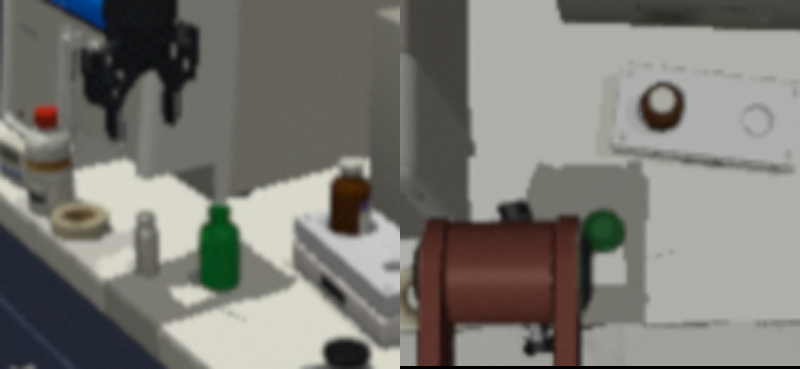

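The big bottle stands upright in its nest (right half 662,103). The small bottle (147,245) is directly under the fingers, and the green bottle (604,230) is clear. The wrist is a little short of the analyser, so I'm descending straight.

Request:
arm_command:
  rows: "0 0 -30 0 0 0;0 0 -60 0 0 0;0 0 -85 0 0 0;0 0 -105 0 0 0;0 0 -118 0 0 0;0 0 -128 0 0 0;0 0 -134 0 0 0;0 0 -136 0 0 0;0 0 -136 0 0 0"

```text
t: 11.6
tool_pos: [0.4392, 0.0666, 0.0928]
tool_rot: [2.028, 2.398, 0.003]
contact_force: [0.1, -0.4, -0.9]
opening: 0.0638
```

Request:
arm_command:
  rows: "0 0 0 0 0 0;0 0 0 0 0 0;0 0 0 0 0 0;0 0 0 0 0 0;0 0 0 0 0 0;0 0 0 0 0 0;0 0 0 0 0 0"
  jaw: 0
  squeeze: 25

```text
t: 12.48
tool_pos: [0.4395, 0.0666, 0.0931]
tool_rot: [2.027, 2.398, 0.003]
contact_force: [-0.1, -0.0, 4.8]
opening: 0.0248
```

Request:
arm_command:
  rows: "0 0 15 0 0 0;0 0 50 0 0 0;0 -10 100 0 0 0;0 -40 110 0 0 0;0 -80 110 0 0 0;0 -120 110 0 0 0;0 -120 110 0 0 0;0 -120 110 0 0 0"

```text
t: 13.48
tool_pos: [0.4393, -0.0531, 0.2032]
tool_rot: [2.028, 2.398, 0.004]
contact_force: [0.6, 0.6, -0.4]
opening: 0.0244
```

Request:
arm_command:
  rows: "0 -40 0 0 0 0;0 -80 0 0 0 0;0 -107 0 0 0 0;30 -107 0 0 0 0;70 -107 0 0 0 0;105 -107 0 0 0 0;135 -107 0 0 0 0;152 -107 -5 0 0 0;159 -107 -15 0 0 0;159 -107 -25 0 0 0;159 -107 -30 0 0 0;159 -107 -30 0 0 0"

```text
t: 14.98
tool_pos: [0.5974, -0.1598, 0.1723]
tool_rot: [-2.029, -2.398, -0.003]
contact_force: [0.9, -0.6, -0.6]
opening: 0.0249
```

```bash
python3 -c "
from snap import *
snap('n2.png',[('scene',(130,230,110,110)),('top',(110,240,120,120))],400)"
```

```text
(no output)
```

View pics/n2.png

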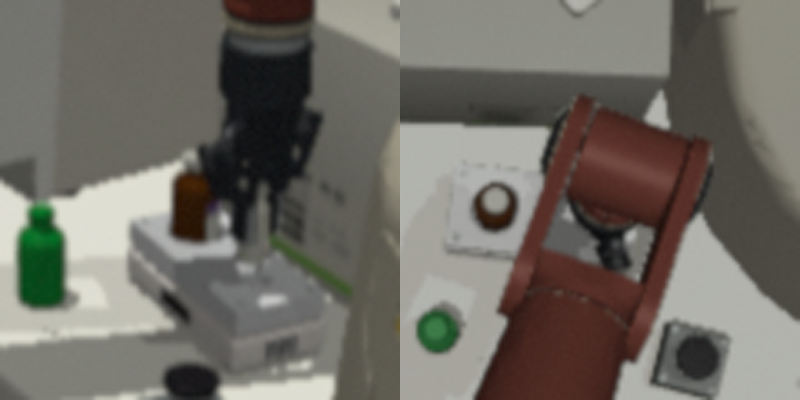

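Both bottles are upright and the big one is seated. The small one is held at left (257,230). The wrist clears the centrifuge. I'll check lateral alignment from closer, with predicted outlines overlaid.

Request:
arm_command:
  rows: "1 0 -4 0 0 0;1 0 -8 0 0 0;1 0 -11 0 0 0;1 0 -13 0 0 0;1 0 -13 0 0 0"

```text
t: 15.7
tool_pos: [0.599, -0.1601, 0.1602]
tool_rot: [2.029, 2.397, 0.004]
contact_force: [0.5, 0.3, 0.1]
opening: 0.025
```

Run:
```python
from station import vision
from h import *
d=vision.get_image("scene");s0=load("scene")
y,x,h,w=175,270,50,60;F=8
P=lambda dd,X:tuple(int(i) for i in ((proj(dd,X)-[x,y]+.5)*F-.5).round())
out=[]
for dd in(d,s0):
    out.append(cv2.resize(dd["frame"][y:y+h,x:x+w,::-1],None,fx=F,fy=F,interpolation=cv2.INTER_CUBIC))
im=out[0].copy()
a=np.linspace(0,2*np.pi,60)
for c,r,z,col in(((.5981,-.1578),.015,.06,(0,0,255)),((.5981,-.1578),.013,.066,(255,255,0)),((.5981,-.1578),.013,.09,(255,255,0)),((.6125,-.0593),.024,.06,(0,0,255)),((.6125,-.0593),.022,.1,(0,255,0))):
    cv2.polylines(im,[np.array([P(d,[c[0]+r*np.cos(t),c[1]+r*np.sin(t),z]) for t in a])],True,col,1)
cv2.imwrite("pics/n3.png",cv2.resize(np.hstack([out[0][:,:400],im[:,:400]]),None,fx=1,fy=1))
```

```text
(no output)
```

View pics/n3.png

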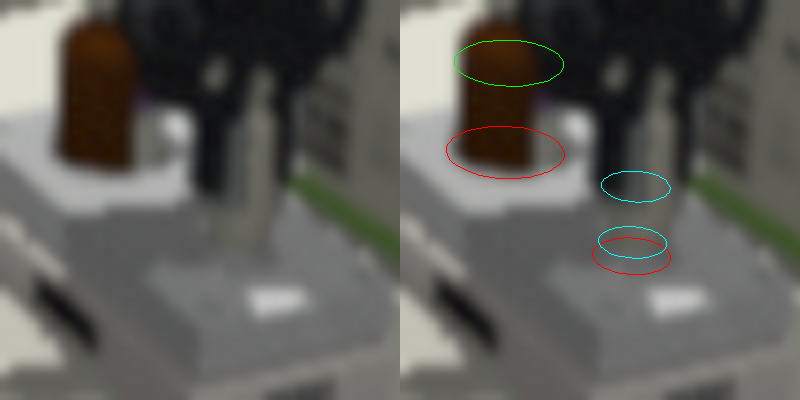

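The big bottle sits at its nest outline. The small bottle's base (244,250) is about 1–2 mm right of the predicted centre after allowing for the common bias, which is within clearance plus chamfer. I'll shift it slightly left and descend under force checks.

Request:
arm_command:
  rows: "-1 0.5 -3 0 0 0;-1 0.5 -6 0 0 0;-1 0.5 -9 0 0 0;-1 0.5 -12 0 0 0;-1 0.5 -12 0 0 0"

```text
t: 16.38
tool_pos: [0.5978, -0.1596, 0.1479]
tool_rot: [2.029, 2.398, 0.003]
contact_force: [-0.4, 0.1, -0.2]
opening: 0.0253
```

Request:
arm_command:
  rows: "0 0 -3 0 0 0;0 0 -6 0 0 0;0 0 -8 0 0 0;0 0 -8.5 0 0 0;0 0 -8.5 0 0 0"

```text
t: 17.0
tool_pos: [0.5979, -0.1596, 0.1394]
tool_rot: [2.029, 2.398, 0.004]
contact_force: [0.0, -0.8, -0.4]
opening: 0.0249
```

Request:
arm_command:
  rows: "0 0 -1 0 0 0;0 0 -1.5 0 0 0;0 0 -1.5 0 0 0"

```text
t: 17.38
tool_pos: [0.5981, -0.1597, 0.1392]
tool_rot: [2.029, 2.398, 0.003]
contact_force: [-2.2, 0.6, 5.5]
opening: 0.0246
```

Request:
arm_command:
  rows: "0 0 0.5 0 0 0;0 0 0.5 0 0 0;0 0 0.5 0 0 0;0 0 0.5 0 0 0;0 0 0.5 0 0 0;0 0 0.5 0 0 0;0 0 0.5 0 0 0"
  jaw: 0.75

```text
t: 18.25
tool_pos: [0.5981, -0.1597, 0.1396]
tool_rot: [2.029, 2.398, 0.003]
contact_force: [0.6, 0.1, -0.5]
opening: 0.0639
```

Request:
arm_command:
  rows: "0 0 20 0 0 0;0 0 55 0 0 0;0 0 90 0 0 0;-30 0 100 0 0 0;-80 0 100 0 0 0;-120 -30 90 0 0 0;-144 -70 80 0 0 0;-144 -101 70 0 0 0;-144 -101 60 0 0 0;-144 -101 60 0 0 0;-144 -101 60 0 0 0"

```text
t: 19.62
tool_pos: [0.4545, -0.26, 0.2003]
tool_rot: [2.027, 2.399, 0.004]
contact_force: [0.7, 1.0, -0.1]
opening: 0.0642
```

Request:
arm_command:
  rows: "0 0 -30 0 0 0;0 0 -30 0 0 0;0 0 -30 0 0 0;0 0 -30 0 0 0;0 0 -30 0 0 0;0 0 -30 0 0 0;0 0 -30 0 0 0;0 0 -30 0 0 0"
  jaw: 0
  squeeze: 30

```text
t: 20.62
tool_pos: [0.4545, -0.26, 0.1703]
tool_rot: [2.027, 2.399, 0.004]
contact_force: [-0.5, -0.0, -0.1]
opening: -0.0003
```

```bash
python3 -c "
from snap import *
snap('k1.png',[('scene',(150,220,110,110)),('top',(130,240,110,110))],400)"
```

```text
(no output)
```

View pics/k1.png

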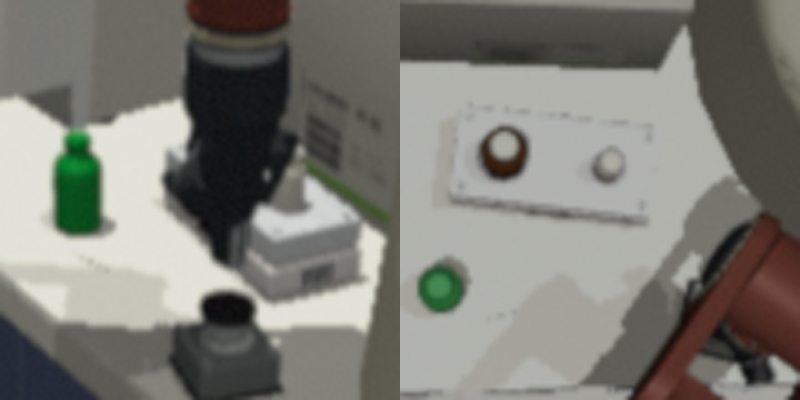

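Both bottles stand upright in their nests, big at right-half (503,150) and small at (608,163). The closed fingers (235,250) are over the key cap (228,307). Descending to feel for the cap.

Request:
arm_command:
  rows: "0 0 -10 0 0 0;0 0 -18 0 0 0;0 0 -24 0 0 0;0 0 -27 0 0 0;0 0 -29 0 0 0;0 0 -29 0 0 0"

```text
t: 21.48
tool_pos: [0.4545, -0.26, 0.1412]
tool_rot: [2.027, 2.399, 0.004]
contact_force: [0.5, 0.6, -0.2]
opening: 0.0
```

Request:
arm_command:
  rows: "0 0 -1 0 0 0;0 0 -2 0 0 0;0 0 -3 0 0 0;0 0 -3 0 0 0;0 0 -3 0 0 0"

```text
t: 22.1
tool_pos: [0.4546, -0.2601, 0.1385]
tool_rot: [2.027, 2.398, 0.004]
contact_force: [-1.3, 0.6, 2.9]
opening: 0.0001
```

Contact came at TCP z of about 0.139, as predicted (0.066 + 0.073). Half-way is therefore about 0.131.

Request:
arm_command:
  rows: "0 0 -2 0 0 0;0 0 -4 0 0 0;0 0 -6 0 0 0;0 0 -7 0 0 0;0 0 -7 0 0 0;0 0 -7 0 0 0"

```text
t: 22.85
tool_pos: [0.4547, -0.2601, 0.1318]
tool_rot: [2.027, 2.398, 0.004]
contact_force: [-2.0, 1.8, 4.9]
opening: -0.0001
```

Request:
arm_command:
  rows: "0 0 -0.8 0 0 0;0 0 -0.8 0 0 0;0 0 -0.8 0 0 0;0 0 -0.8 0 0 0"

```text
t: 23.35
tool_pos: [0.4547, -0.2601, 0.1312]
tool_rot: [2.027, 2.399, 0.004]
contact_force: [-1.8, 1.5, 6.4]
opening: 0.0001
```

```bash
python3 -c "
from snap import *
from station import monitor
snap('k2.png',[('scene',(170,220,100,100)),('top',(130,240,110,110))],400)
F=[]
for i in range(6):
    vision.get_image('top');o=monitor.get_obs();F.append(list(o['contact_force'])+list(o['tool_pos']))
print(np.mean(F,0).round(4),np.std(F,0).round(4),o['t'])"
```

```text
[-2.4656  1.3003  5.5661  0.4547 -0.2601  0.1312] [0.2955 0.3108 0.4635 0.     0.     0.    ] 23.75
```

View pics/k2.png

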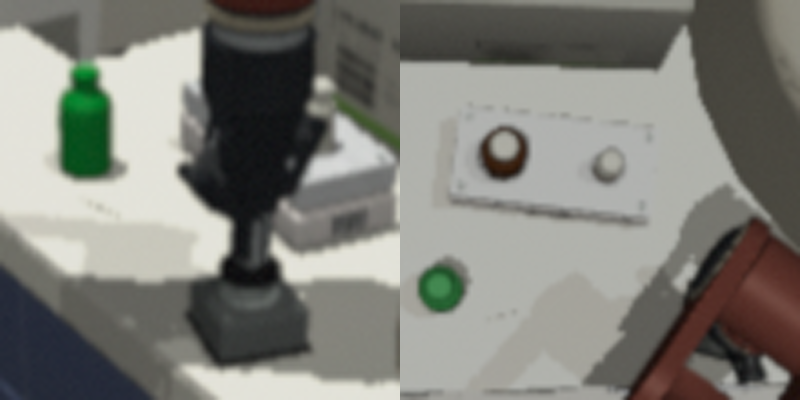

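The fingers press the middle of the cap at (250,270), and both bottles are upright in their nests. The force is about 5.6–6.4 N and the travel about 7.8 mm, both steady, so I'm handing in.

```bash
python3 -c "
from station import workorder
print(workorder.finish_job())"
```

```text
the job is handed in; nothing more can be done
None
```

I placed the brown bottle in the large nest and the small white bottle in the small nest, and let go of both. Then I pressed the key cap with the closed fingers and handed the job in at about 24 s while still holding it.

- **Bottles:** each met the nest floor at the expected height, with 5–7 N of contact. The last picture shows both upright in their nests.
- **Key:** the tool pressed the cap about 7.8 mm down, judged from tool height and first contact. The mean vertical force was about 5.6 N, against 6 N expected half-way. There was also a small side force of about 2.8 N; the tool position stayed steady.
- **Other items:** the green bottle stayed where it was. The arm felt no unexpected contact, but I made no final check of the tall bottle, tape, timer or marker.
- **Disagreement:** the two cameras differed by about 2 mm on position. With the clearance and the chamfer that did not affect the fits.

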